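# Start the cooking timers, longest first

### The job

Three dishes have gone on: start their kitchen timers, longest first, by pressing the key on top of each gently with a fingertip, all the way down, where it stays: first red, then yellow, then blue. Leave the green timer's key up, and do not lift the timers, push them about, or disturb anything else on the worktop.

Things in the scene. Friction and masses are not known exactly. Their poses are not given: they have to be found in the camera images.
- red_timer: kitchen timer with the red key (to be started): a loose round white puck 64 mm across on a rubber foot, its rim 30 mm high, 0.27 kg. The round key stands out of the middle of its top. Origin: centre of the underside; z up.
- red_top (a point): centre of the top of the red key, a nearly flat disc 43 mm across; 46 mm above the worktop when up, 38 mm when fully down (it moves with the key).
- red_key (a joint): how far the red key is pressed down, m: 0 = up (timer stopped), 0.008 = fully down on a hard stop. No spring return: it resists with a steady 3 N or so, and stays where it is left; more than 0.005 counts as started.
- yellow_timer: kitchen timer with the yellow key (to be started): a loose round white puck 64 mm across on a rubber foot, its rim 30 mm high, 0.27 kg. The round key stands out of the middle of its top. Origin: centre of the underside; z up.
- yellow_top (a point): centre of the top of the yellow key, a nearly flat disc 43 mm across; 46 mm above the worktop when up, 38 mm when fully down (it moves with the key).
- yellow_key (a joint): how far the yellow key is pressed down, m: 0 = up (timer stopped), 0.008 = fully down on a hard stop. No spring return: it resists with a steady 3 N or so, and stays where it is left; more than 0.005 counts as started.
- blue_timer: kitchen timer with the blue key (to be started): a loose round white puck 64 mm across on a rubber foot, its rim 30 mm high, 0.27 kg. The round key stands out of the middle of its top. Origin: centre of the underside; z up.
- blue_top (a point): centre of the top of the blue key, a nearly flat disc 43 mm across; 46 mm above the worktop when up, 38 mm when fully down (it moves with the key).
- blue_key (a joint): how far the blue key is pressed down, m: 0 = up (timer stopped), 0.008 = fully down on a hard stop. No spring return: it resists with a steady 3 N or so, and stays where it is left; more than 0.005 counts as started.
- green_timer: kitchen timer with the green key (to be left alone): a loose round white puck 64 mm across on a rubber foot, its rim 30 mm high, 0.27 kg. The round key stands out of the middle of its top. Origin: centre of the underside; z up.
- green_top (a point): centre of the top of the green key, a nearly flat disc 43 mm across; 46 mm above the worktop when up, 38 mm when fully down (it moves with the key).
- green_key (a joint): how far the green key is pressed down, m: 0 = up (timer stopped), 0.008 = fully down on a hard stop. No spring return: it resists with a steady 3 N or so, and stays where it is left; more than 0.005 counts as started.
- salt_shaker: glass salt shaker with a grey top, 44 mm across, 90 mm tall; loose bystander, not to be disturbed. Origin: centre of its underside.
- spice_jar: spice jar with a mustard-yellow cap, 45 mm across, 100 mm tall; loose bystander, not to be disturbed. Origin: centre of its underside.
- tin_fish: low round food tin with a gold lid, 86 mm across, 40 mm tall; loose bystander, not to be disturbed. Origin: centre of its underside.
- mug: white mug, 82 x 112 mm with its handle, 94 mm tall; loose bystander, not to be disturbed. Origin: centre of its underside.
- peeler: yellow-handled peeler lying flat, 170 x 25 x 18 mm; loose bystander, not to be disturbed. Origin: centre of its underside.
- matchbox_b: matchbox, 36 x 53 x 14 mm; loose bystander, not to be disturbed. Origin: centre of its underside.
- coffee_maker_corner (a point): front left upper corner of the coffee maker (fixed, 186 mm wide, 336 mm tall): from here its front runs 180 mm to the right and towards the robot, to about x = 0.50, y = -0.05; behind that line it is an obstacle for the arm.
- microwave_front (a point): upper edge of the microwave's front, at its middle (fixed, 306 mm tall, front 510 mm wide along y); it and all behind it is an obstacle for the arm, and wall cabinets hang above it.

How it is judged (in metres and radians):
On the way, in this order (a step that is already met when the one before it is completed fails the run):
1. the red key has been pressed down and stays down (value of joint red_key above 0.005 m), for 0.2 s.
2. the yellow key has been pressed down and stays down (value of joint yellow_key above 0.005 m), for 0.2 s.
3. the blue key has been pressed down and stays down (value of joint blue_key above 0.005 m), for 0.2 s.
At the end, for the whole second after the job is handed in: The red, yellow and blue keys are each more than 5 mm of their 8 mm down and the green one less than 2 mm; all four timers stand flat and still on the worktop within 20 mm of where they began, and so do the other things (value of joint each of red_key, yellow_key, blue_key above 0.005 m and value of joint green_key below 0.002 m and distance of each of red_timer, yellow_timer, blue_timer, green_timer, salt_shaker, spice_jar, tin_fish, mug, peeler, matchbox_b from where it was at the start of the episode below 0.02 m and angle between each of red_timer, yellow_timer, blue_timer, green_timer's own z axis and vertical below 0.1 rad and linear speed of each of red_timer, yellow_timer, blue_timer, green_timer below 0.02 m/s); the robot touches nothing.
It fails at once if a key goes down before its turn ((value of joint yellow_key above 0.002 m and value of joint red_key below 0.005 m) or (value of joint blue_key above 0.002 m and value of joint yellow_key below 0.005 m)).
It fails at once if the green key is pressed (value of joint green_key above 0.002 m).
It fails at once if a timer is pushed harder than 25 N (contact force between the fingers and red_timer above 25 N or contact force between the fingers and yellow_timer above 25 N or contact force between the fingers and blue_timer above 25 N or contact force between the fingers and green_timer above 25 N).
It fails at once if a timer is lifted, tipped or shoved more than 20 mm ((height (world z) of red_timer above 0.008 m or angle between red_timer's own z axis and vertical above 0.25 rad or distance of red_timer from where it was at the start of the episode above 0.02 m) or (height (world z) of yellow_timer above 0.008 m or angle between yellow_timer's own z axis and vertical above 0.25 rad or distance of yellow_timer from where it was at the start of the episode above 0.02 m) or (height (world z) of blue_timer above 0.008 m or angle between blue_timer's own z axis and vertical above 0.25 rad or distance of blue_timer from where it was at the start of the episode above 0.02 m) or (height (world z) of green_timer above 0.008 m or angle between green_timer's own z axis and vertical above 0.25 rad or distance of green_timer from where it was at the start of the episode above 0.02 m)).
It fails at once if a bystander is moved more than 20 mm (distance of any of salt_shaker, spice_jar, tin_fish, mug, peeler, matchbox_b from where it was at the start of the episode above 0.02 m).
It also fails if it takes over 48 s, if anything falls off the work surface, if the arm or the gripper's body presses on something with over 40 N, if the wrist force passes 120 N, or if a joint passes its speed limit or range.

### The arm

A 7-joint arm with a two-finger parallel gripper is mounted at the origin on a cart in front of the work surface, level with it; the furniture and walls round the work are solid. World frame = base frame: x ahead of the robot, y to its left, z up, the work surface at z = 0. Lengths are in mm, angles in rad, forces in N, time in s.
With the tool pointing down it reaches from about 400 to 875 mm from the base axis. Payload 4.4 kg.
Tool frame: the origin (TCP) lies midway between the tips of the shut fingers; the grasp point (between the pads) lies 19 mm behind it (ctrl.grip_point_offset is the distance from the TCP to the grasp point, in mm); z points along the fingers, y is the line along which they close (so a half turn about z gives the same grasp; the last joint's range is limited). The gripper opens to 85 mm and grips with 20 to 120 N. Pads are 22 mm wide; open, the fingers measure 114 mm over their backs; the gripper's body (76 mm by 85 mm) begins 54 mm behind the grasp point. The pads swing forward as they close: fully open they stand 13 mm farther back than shut.
Start: joints at [-1.403, 0.628, 0.038, 1.517, -0.027, 0.996, -0.02], TCP at [150.564, 632.336, 231.313] pointing down, gripper open.
Joint ranges: [-3.06, 3.06], [-0.37, 2.12], [-1.25, 1.32], [0.18, 2.47], [-1.1, 4.24], [0.23, 1.98], [-2.94, 2.94]. Speed limits (rad/s): [2.57, 2.57, 3.14, 3.14, 3.14, 3.14, 3.14].

### API

Orientations are given as [roll, pitch, yaw] about the fixed x, y, z axes, in that order (R = Rz(yaw) Ry(pitch) Rx(roll)).
In Python, from cell import ctrl gives the robot as it stands.
- The arm moves only by the tool drive_effector, called after ">>>" as a command line: name --pt "numbers of a row" for each row, then --argument value for the rest. Schema: {"type":"object","properties":{"steps":{"type":"array","items":{"type":"array","items":{"type":"number"},"minItems":7,"maxItems":7},"minItems":1,"maxItems":12},"only":{"type":"string"},"quiet":{"type":"boolean"},"lines":{"type":"string"}},"required":["steps"],"additionalProperties":false}. steps is a list of rows, 1 to 12 of them, each of 7 numbers: dx, dy, dz in mm, then a rotation vector rx, ry, rz in rad, then the finger opening in mm; each row shifts and turns the commanded pose from where the row before left it, along the tool's axes as they then stand; what a row does not reach is not made up. A row lasts 1/10 s, in which the tool goes at most 50 mm and 0.15 rad, less where a joint would pass 70% of its speed; a pose out of reach is approached as far as the arm can. The fingers move at their own pace and stop on an object; the grip force is fixed at half the most. Time passes only in rows, so rows that do not move let the fingers close. The tool returns the time, the measured TCP pose, the force, the opening and the grip force at its end. only (a regular expression) keeps the lines of the reply that match it, lines (a string "A,B") keeps lines A to B, and quiet returns only ok. Input that does not fit is refused with a message, and nothing moves.
- ctrl.read_state(): the state, without advancing time (a new reading comes with each control period).
- ctrl.get_image(name): name is "scene" or "top"; returns the picture (480x640x3 uint8, blue, green, red); there is no depth.
- ctrl.calibration(name): a dict with "fx", "fy", "cx", "cy" (pixels), "rvec" (rotation vector, rad) and "tvec" (3), from world to camera coordinates, as OpenCV has them. Camera axes: x right, y down, z forward; pixel columns grow to the right and rows downward; lengths in mm; the calibration is good to about 2 mm. A picture is of the moment at which its call begins. calibration takes no time and is no camera call.
- ctrl.finish_job(): hands the job in; it is judged then, once.
The state is a dict: "clock": time; "qpos": joint angles; "qd": joint speeds; "tau": joint torques, N m; "eef_pos": TCP position; "tool_rot": TCP orientation; "force": force on the tool from outside, world axes, zero at the start; "torque": the same for the moment, N m; "width": finger opening in mm; "gripper_force": force on a finger pad.
Only numpy, scipy, OpenCV 4.12 (cv2) and the standard library are available. Lean on these libraries where they do the work, as an engineer would, in place of code of your own. Each camera call takes 0.05 s, during which the arm holds its last target. There are 200 camera calls.

## Working session

There is one attempt and no reset: what is moved stays moved. The work goes in short steps, Python scripts to look and compute and a tool call to move; the robot and the scene stay as the last step left them, time stands still between calls to the robot, and variables do not carry over. Pictures are saved under pics/ and viewed, at most 10 in all, crops included, and the job is handed in when it is done.

```bash
ls; mkdir -p pics
```

Run:
```python
from cell import ctrl
import cv2
for n in("scene","top"):
    cv2.imwrite(f"pics/{n}0.png",ctrl.get_image(n)); print(ctrl.calibration(n))
s=ctrl.read_state();print(s)
```

```text
cell.py
pics
{'fx': 480.89934401376746, 'fy': 480.89934401376746, 'cx': 328.58169956281455, 'cy': 242.87225819911023, 'rvec': array([ 0.37466899, -2.88182166,  0.98130718]), 'tvec': array([ 547.79651099,   71.70200894, 1370.83717832])}
{'fx': 619.9289627295564, 'fy': 619.9289627295564, 'cx': 317.02267659963036, 'cy': 249.27033190651676, 'rvec': array([ 2.07322305, -1.90129176,  0.38579981]), 'tvec': array([ 146.7360118 ,  575.45185981, 1499.48718669])}
{'clock': 0.1, 'qpos': array([-1.40277064,  0.62925587,  0.0384292 ,  1.51827114, -0.02698962,
        0.99624258, -0.02002851]), 'qd': array([-1.50072552e-03, -1.68299009e-03,  1.39737830e-05, -2.15025610e-03,
        7.21953259e-05,  7.10314256e-05, -8.32506780e-05]), 'tau': array([ 3.43167012e-03, -5.64538014e+01,  1.23095434e+00, -1.93973851e+01,
        1.14265527e-02,  5.43929287e-03,  3.30878390e-05]), 'eef_pos': array([150.44388533, 631.79248425, 230.47827765]), 'tool_rot': array([-3.13993328e+00,  1.59984577e-05,  2.90775664e+00]), 'force': array([0.47595084, 0.64234078, 0.47253602]), 'torque': array([-0.02773546,  0.03120585, -0.0107267 ]), 'gripper_force': 0.0, 'width': 85.2995321988209}
```

View pics/scene0.png

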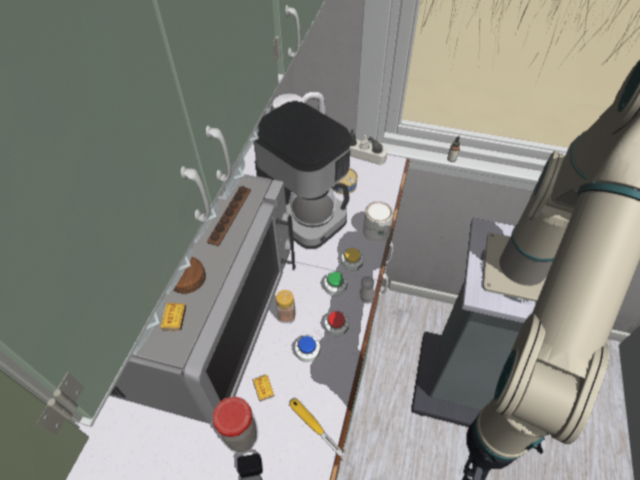

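View pics/top0.png

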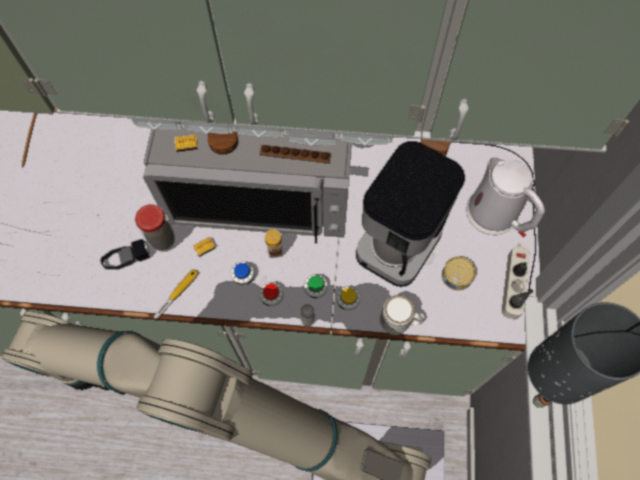

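The top view shows blue at (242,271), red (271,292), green (316,285), yellow (349,295), the salt shaker near (307,313) and the mug near (400,310). The scene view has yellow at (352,257), green (335,281), red (336,321) and blue (307,346). I'll triangulate the keys next.

Create h.py:
```python
from cell import ctrl
import cv2, numpy as np
HS={'red':[(0,8),(172,180)],'yellow':[(18,34)],'blue':[(105,125)],'green':[(50,85)]}
SEED={'top':dict(blue=(242,271),red=(271,292),green=(316,285),yellow=(349,295)),
 'scene':dict(yellow=(352,257),green=(335,281),red=(336,321),blue=(307,346))}
def cam(n):
    c=ctrl.calibration(n);K=np.array([[c['fx'],0,c['cx']],[0,c['fy'],c['cy']],[0,0,1]])
    R=cv2.Rodrigues(c['rvec'])[0];return K,R,np.array(c['tvec']).reshape(3,1)
def cen(im,n,k):
    h=cv2.cvtColor(im,cv2.COLOR_BGR2HSV);m=np.zeros(im.shape[:2],np.uint8)
    for a,b in HS[k]: m|=cv2.inRange(h,(a,110,50),(b,255,255))
    x,y=SEED[n][k];w=np.zeros_like(m);cv2.circle(w,(x,y),14,255,-1);m&=w
    _,lab,st,ct=cv2.connectedComponentsWithStats(m)
    i=1+np.argmax(st[1:,4]);return ct[i],st[i]
def onplane(n,p,z):
    K,R,t=cam(n);d=R.T@np.linalg.inv(K)@np.array([p[0],p[1],1.]);o=(-R.T@t).ravel()
    return o+d*(z-o[2])/d[2]
def tri(a,b):
    P=[];
    for n in('scene','top'):
        K,R,t=cam(n);P.append(K@np.hstack([R,t]))
    X=cv2.triangulatePoints(P[0],P[1],np.array(a,float),np.array(b,float)).ravel();return X[:3]/X[3]
```

Run:
```python
from h import *
np.set_printoptions(precision=1,suppress=True)
I={n:ctrl.get_image(n) for n in('scene','top')}
for k in HS:
    a,sa=cen(I['scene'],'scene',k);b,sb=cen(I['top'],'top',k)
    print(k,a,sa,b,sb,'tri',tri(a,b),'sc46',onplane('scene',a,44),'top46',onplane('top',b,44))
for n,p,z in[('salt',(307,307),90),('mug',(400,306),94),('spice',(273,237),100)]:print(n,onplane('top',p,z))
v=np.vstack([cv2.resize(I['top'][225:335,215:435],None,fx=3.5,fy=2.7)[:297],cv2.resize(I['scene'][195:365,235:435],(770,300))[:297]])
cv2.imwrite('pics/crop.png',v)
```

```text
red [335.8 319.2] [328 311  16  17 206] [270.5 291.1] [263 283  16  17 195] tri [465.1 313.2  33.8] sc46 [464.6 318.3  44. ] top46 [461.2 312.1  44. ]
yellow [352.  254.9] [345 249  15  13 152] [348.3 295.4] [341 288  16  16 204] tri [470.7 104.4  34.1] sc46 [470.  111.3  44. ] top46 [467.  104.7  44. ]
blue [306.6 344.3] [299 336  17  17 221] [241.6 270.2] [235 263  15  15 177] tri [518.1 398.8  33.8] sc46 [516.7 403.3  44. ] top46 [514.  397.1  44. ]
green [334.5 278.6] [328 272  14  14 146] [315.5 283.2] [308 276  16  15 177] tri [498.  194.7  34.4] sc46 [497.8 200.2  44. ] top46 [493.7 194.5  44. ]
salt [410.6 208.6  90. ]
mug [432.3 -27.8  94. ]
spice [594.2 316.8 100. ]
```

View pics/crop.png

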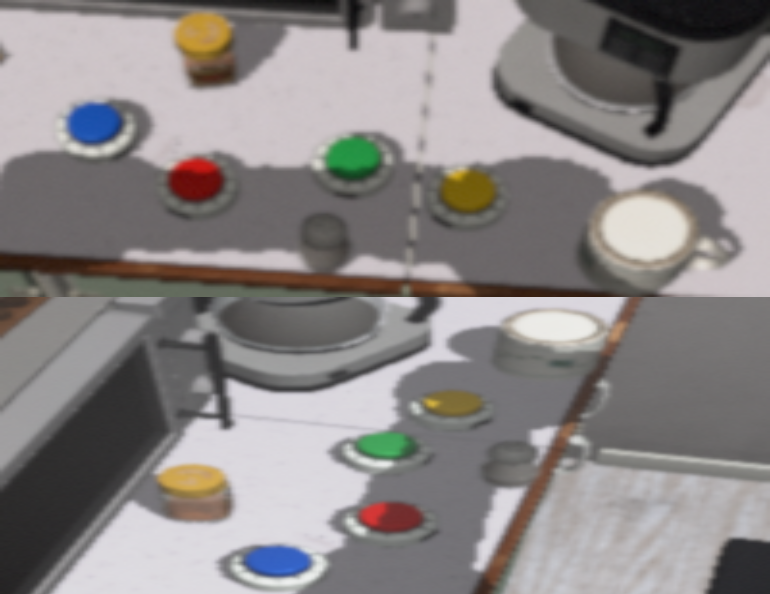

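The two rays agree to about 7 mm. The triangulated height of 34 mm is lower than the 44–46 mm expected, which points to calibration error plus the visible key sides. I'll take the mean of the two plane intersections. That leaves about 4 mm of error on a 43 mm key. I'll check it again against the fingertip once the arm is above.

Red is at about (463,315), so I'll move over it at height with the fingers closing.

Add to h.py:
```python
from scipy.spatial.transform import Rotation as Ro
def go(x,y,z):
    s=ctrl.read_state();R=Ro.from_euler('xyz',s['tool_rot']).as_matrix()
    print('eef',s['eef_pos'].round(1),'rot',s['tool_rot'].round(3),'F',s['force'].round(1),'w',round(s['width'],1),'t',s['clock'],'tool delta',(R.T@(np.array([x,y,z])-s['eef_pos'])).round(1))
```

```text
(no output)
```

>>> drive_effector --pt "-31.5 -19.6 0 0 0 0 0" --pt "-31.5 -19.6 0 0 0 0 0" --pt "-31.5 -19.6 0 0 0 0 0" --pt "-31.5 -19.6 0 0 0 0 0" --pt "-31.5 -19.6 0 0 0 0 0" --pt "-31.5 -19.6 0 0 0 0 0" --pt "-31.5 -19.6 0 0 0 0 0" --pt "-31.5 -19.6 0 0 0 0 0" --pt "-31.5 -19.6 0 0 0 0 0" --pt "-31.5 -19.6 0 0 0 0 0" --pt "-31.5 -19.6 0 0 0 0 0" --pt "-31.5 -19.6 0 0 0 0 0"

```text
clock: 1.4
eef_pos: [464.6, 314.8, 231.3]
tool_rot: [3.142, -0.0, 2.908]
force: [0.0, -0.3, 0.6]
width: -0.1
gripper_force: 0.0
```

```bash
python3 -c "
from h import *
go(463,315,100)"
```

```text
eef [464.6 314.8 231.3] rot [ 3.142 -0.     2.908] F [ 0.  -0.3  0.6] w -0.1 t 1.4 tool delta [ 1.600e+00 -1.000e-01  1.313e+02]
```

>>> drive_effector --pt "0 0 30 0 0 0 0" --pt "0 0 30 0 0 0 0" --pt "0 0 30 0 0 0 0" --pt "0 0 30 0 0 0 0" --pt "0 0 20 0 0 0 0" --pt "0 0 15 0 0 0 0" --pt "0 0 0 0 0 0 0" --pt "0 0 0 0 0 0 0"

```text
clock: 2.2
eef_pos: [463.9, 316.0, 76.4]
tool_rot: [-3.141, -0.0, 2.908]
force: [-0.1, -0.1, -0.1]
width: 0.1
gripper_force: 0.0
```

Run:
```python
from h import *
go(463,315,46)
e=ctrl.read_state()['eef_pos']
I={n:ctrl.get_image(n) for n in('scene','top')};o=[]
for n in I:
    K,R,t=cam(n);p,_=cv2.projectPoints(e,cv2.Rodrigues(R)[0],t,K,None);p=p.ravel();print(n,'tcp pixel',p)
    x,y=map(int,SEED[n]['red']);c=cv2.resize(I[n][y-50:y+50,x-35:x+35],(399,570),interpolation=cv2.INTER_CUBIC)
    print(((p-[x-35,y-50])*5.7).round());o.append(c)
cv2.imwrite('pics/red1.png',np.hstack(o))
```

```text
eef [463.9 316.   76.4] rot [-3.141 -0.     2.908] F [-0.1 -0.1 -0.1] w 0.1 t 2.2 tool delta [ 0.6 -1.1 30.4]
scene tcp pixel [336.54828862 312.18789623]
[203. 235.]
top tcp pixel [268.21670907 285.90961606]
[184. 250.]
```

View pics/red1.png

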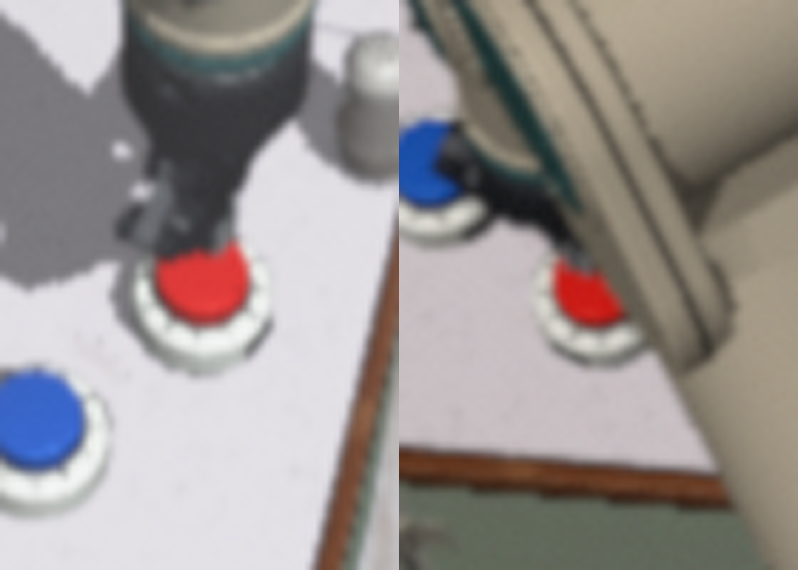

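The fingertip is over the key's middle in both views. Scene has the tip near crop (200,250) against a predicted (203,235), and top has (176,262) against (184,250), so it is within a few mm. I'll descend gently.

>>> drive_effector --pt "0 0 10 0 0 0 0" --pt "0 0 10 0 0 0 0" --pt "0 0 5 0 0 0 0" --pt "0 0 2 0 0 0 0" --pt "0 0 1 0 0 0 0" --pt "0 0 1 0 0 0 0" --pt "0 0 1 0 0 0 0" --pt "0 0 1 0 0 0 0"

```text
clock: 3.1
eef_pos: [464.0, 316.1, 45.5]
tool_rot: [3.141, 0.0, 2.908]
force: [-0.1, -0.9, 2.3]
width: -0.2
gripper_force: 1.5
```

Contact was at 45.5 mm with about 2.3 N, which matches the expected height. I'll keep pressing.

>>> drive_effector --pt "0 0 1 0 0 0 0" --pt "0 0 1 0 0 0 0" --pt "0 0 1 0 0 0 0" --pt "0 0 1 0 0 0 0" --pt "0 0 1 0 0 0 0" --pt "0 0 0.5 0 0 0 0" --pt "0 0 0.5 0 0 0 0"

```text
clock: 3.8
eef_pos: [463.9, 316.0, 39.3]
tool_rot: [3.141, 0.0, 2.908]
force: [-0.7, 0.9, 2.4]
width: -0.4
gripper_force: 1.4
```

>>> drive_effector --pt "0 0 0.5 0 0 0 0" --pt "0 0 0.5 0 0 0 0" --pt "0 0 0.3 0 0 0 0" --pt "0 0 0 0 0 0 0" --pt "0 0 0 0 0 0 0"

```text
clock: 4.3
eef_pos: [463.9, 316.0, 38.0]
tool_rot: [3.141, 0.0, 2.908]
force: [1.1, 0.7, 2.7]
width: 0.2
gripper_force: 1.1
```

>>> drive_effector --pt "0 0 -5 0 0 0 0" --pt "0 0 -20 0 0 0 0" --pt "0 0 -40 0 0 0 0" --pt "0 0 -45 0 0 0 0" --pt "-9 -33.7 0 0 0 0 0" --pt "-9 -33.7 0 0 0 0 0" --pt "-9 -33.7 0 0 0 0 0" --pt "-9 -33.7 0 0 0 0 0" --pt "-9 -33.7 0 0 0 0 0" --pt "-9 -33.7 0 0 0 0 0" --pt "0 0 0 0 0 0 0" --pt "0 0 0 0 0 0 0"

```text
clock: 5.5
eef_pos: [469.2, 106.1, 148.1]
tool_rot: [-3.141, -0.001, 2.906]
force: [0.0, -0.0, -0.8]
width: 0.2
gripper_force: 0.0
```

Run:
```python
from h import *
go(470,107,80)
e=ctrl.read_state()['eef_pos']
I={n:ctrl.get_image(n) for n in('scene','top')};o=[]
for n in I:
    K,R,t=cam(n);p,_=cv2.projectPoints(e,cv2.Rodrigues(R)[0],t,K,None);p=p.ravel()
    x,y=map(int,SEED[n]['yellow']);a=70
    o.append(cv2.resize(I[n][y-50:y+90,x-a:x+a],(399,399),interpolation=cv2.INTER_CUBIC));print(((p-[x-a,y-50])*2.85).round())
for n,k in(('scene','red'),('scene','green'),('scene','blue'),('scene','yellow'),('top','red')):
    try:print(n,k,*cen(I[n],n,k))
    except Exception as ex:print(n,k,ex)
cv2.imwrite('pics/yel1.png',np.hstack(o))
```

```text
eef [469.2 106.1 148.1] rot [-3.141e+00 -1.000e-03  2.906e+00] F [ 0.  -0.  -0.8] w 0.2 t 5.5 tool delta [-0.6  1.1 68.1]
[207.  66.]
[201. 102.]
scene red [336.2032967  320.31868132] [329 314  16  14 182]
scene green [334.91216216 278.75675676] [328 273  15  13 148]
scene blue [306.50228311 344.29223744] [299 336  16  17 219]
scene yellow [352.2125 254.75  ] [345 248  15  14 160]
top red [270.48066298 291.69060773] [263 285  16  15 181]
```

View pics/yel1.png

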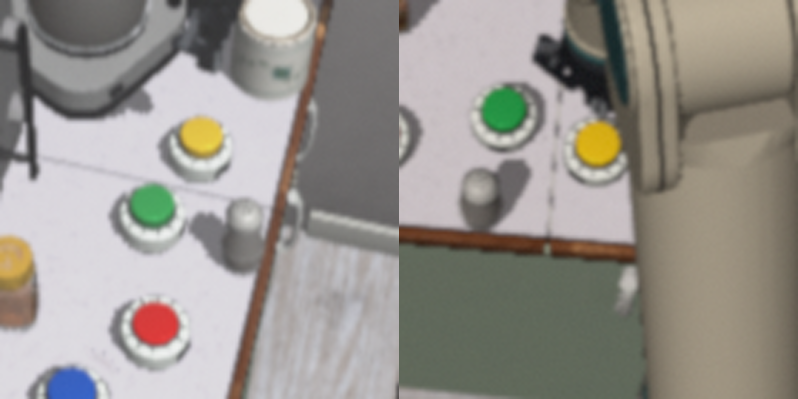

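The red key is down and the timer hasn't moved. Scene shows the fingertip at crop (207,66), directly above yellow at (202,135), as computed. I'll descend on yellow.

>>> drive_effector --pt "0 1 30 0 0 0 0" --pt "0 0 30 0 0 0 0" --pt "0 0 20 0 0 0 0" --pt "0 0 10 0 0 0 0" --pt "0 0 7 0 0 0 0" --pt "0 0 2 0 0 0 0" --pt "0 0 1 0 0 0 0" --pt "0 0 1 0 0 0 0" --pt "0 0 1 0 0 0 0" --pt "0 0 1 0 0 0 0"

```text
clock: 6.6
eef_pos: [470.1, 107.8, 45.5]
tool_rot: [3.141, 0.001, 2.908]
force: [-0.4, -0.3, 3.1]
width: -0.1
gripper_force: 1.5
```

>>> drive_effector --pt "0 0 1 0 0 0 0" --pt "0 0 1 0 0 0 0" --pt "0 0 1 0 0 0 0" --pt "0 0 1 0 0 0 0" --pt "0 0 1 0 0 0 0" --pt "0 0 0.5 0 0 0 0" --pt "0 0 0.5 0 0 0 0" --pt "0 0 0.5 0 0 0 0" --pt "0 0 0.5 0 0 0 0" --pt "0 0 0.3 0 0 0 0" --pt "0 0 0 0 0 0 0" --pt "0 0 0 0 0 0 0"

```text
clock: 7.8
eef_pos: [470.0, 107.8, 37.9]
tool_rot: [3.141, 0.001, 2.908]
force: [1.8, -0.5, 5.5]
width: -0.2
gripper_force: 2.5
```

The yellow key is on its stop. Next is blue, with a check of the microwave clearance.

>>> drive_effector --pt "0 0 -5 0 0 0 0" --pt "0 0 -20 0 0 0 0" --pt "0 0 -45 0 0 0 0" --pt "0 0 -45 0 0 0 0" --pt "3.2 42.1 0 0 0 0 0" --pt "3.2 42.1 0 0 0 0 0" --pt "3.2 42.1 0 0 0 0 0" --pt "3.2 42.1 0 0 0 0 0" --pt "3.2 42.1 0 0 0 0 0" --pt "3.2 42.1 0 0 0 0 0" --pt "3.2 42.1 0 0 0 0 0" --pt "0 0 0 0 0 0 0"

```text
clock: 9.0
eef_pos: [513.4, 407.3, 151.9]
tool_rot: [3.137, -0.003, 2.916]
force: [-1.3, -0.4, 0.2]
width: -0.0
gripper_force: 0.0
```

Run:
```python
from h import *
go(516.5,400,48)
print('mw',onplane('top',(240,178),306),onplane('top',(240,232),0))
e=ctrl.read_state()['eef_pos']
I={n:ctrl.get_image(n) for n in('scene','top')};o=[]
for n in I:
    K,R,t=cam(n);p,_=cv2.projectPoints(e,cv2.Rodrigues(R)[0],t,K,None);p=p.ravel()
    x,y=map(int,SEED[n]['blue']);a=70
    o.append(cv2.resize(I[n][y-90:y+50,x-a:x+a],(399,399),interpolation=cv2.INTER_CUBIC));print(((p-[x-a,y-90])*2.85).round())
for n,k in(('scene','red'),('scene','green'),('scene','blue'),('scene','yellow'),('top','yellow')):
    try:print(n,k,*cen(I[n],n,k))
    except Exception as ex:print(n,k,ex)
cv2.imwrite('pics/blu1.png',np.hstack(o))
```

```text
eef [513.4 407.3 151.9] rot [ 3.137e+00 -3.000e-03  2.916e+00] F [-1.3 -0.4  0.2] w -0.0 t 9.0 tool delta [ -5.   -6.8 103.8]
mw [650.49835422 388.54231551 306.        ] [646.30199842 424.85841822   0.        ]
[197. 197.]
[173. 210.]
scene red [336.20652174 320.23913043] [329 313  16  15 184]
scene green [335.01282051 278.90384615] [328 273  15  13 156]
scene blue [306.57657658 344.25675676] [299 336  17  17 222]
scene yellow [352.18115942 255.66666667] [345 250  15  12 138]
top yellow [348.04301075 295.90322581] [341 289  15  15 186]
```

View pics/blu1.png

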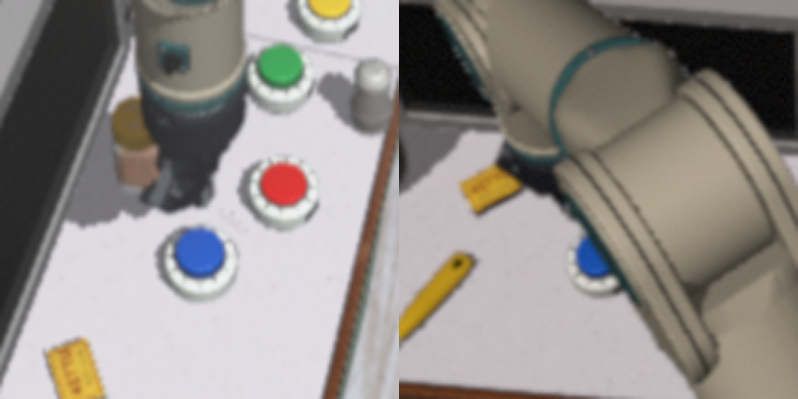

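In scene the fingertip (197,197) is above blue (200,252), and the microwave is about 130 mm away. I'll let the arm settle and re-read.

>>> drive_effector --pt "0 0 20 0 0 0 0" --pt "0 0 20 0 0 0 0" --pt "0 0 0 0 0 0 0"

```text
clock: 9.4
eef_pos: [514.2, 395.7, 109.9]
tool_rot: [-3.135, -0.004, 2.906]
force: [0.1, -0.5, -0.1]
width: 0.0
gripper_force: 0.0
```

```bash
python3 -c "
from h import *
go(517,400,48)"
```

```text
eef [514.2 395.7 109.9] rot [-3.135 -0.004  2.906] F [ 0.1 -0.5 -0.1] w 0.0 t 9.4 tool delta [-2.   5.2 61.9]
```

Still oscillating a little, so I'll settle further on the way down.

>>> drive_effector --pt "0 0 15 0 0 0 0" --pt "0 0 15 0 0 0 0" --pt "0 0 0 0 0 0 0" --pt "0 0 0 0 0 0 0" --pt "0 0 0 0 0 0 0" --pt "0 0 0 0 0 0 0" --pt "0 0 0 0 0 0 0"

```text
clock: 10.1
eef_pos: [516.4, 399.9, 83.3]
tool_rot: [3.141, 0.001, 2.908]
force: [0.5, 0.0, -0.2]
width: -0.0
gripper_force: 0.0
```

```bash
python3 -c "
from h import *
go(517,400,48)"
```

```text
eef [516.4 399.9  83.3] rot [3.141e+00 1.000e-03 2.908e+00] F [ 0.5  0.  -0.2] w -0.0 t 10.1 tool delta [-0.5  0.2 35.3]
```

>>> drive_effector --pt "0 0 15 0 0 0 0" --pt "0 0 12 0 0 0 0" --pt "0 0 6 0 0 0 0" --pt "0 0 2 0 0 0 0" --pt "0 0 1 0 0 0 0" --pt "0 0 1 0 0 0 0" --pt "0 0 1 0 0 0 0"

```text
clock: 10.8
eef_pos: [516.4, 399.7, 45.2]
tool_rot: [3.141, 0.0, 2.908]
force: [-1.7, -0.6, 2.9]
width: 0.2
gripper_force: 1.5
```

>>> drive_effector --pt "0 0 1 0 0 0 0" --pt "0 0 1 0 0 0 0" --pt "0 0 1 0 0 0 0" --pt "0 0 1 0 0 0 0" --pt "0 0 1 0 0 0 0" --pt "0 0 0.5 0 0 0 0" --pt "0 0 0.5 0 0 0 0" --pt "0 0 0.5 0 0 0 0" --pt "0 0 0.3 0 0 0 0" --pt "0 0 0 0 0 0 0" --pt "0 0 0 0 0 0 0"

```text
clock: 11.9
eef_pos: [516.3, 399.7, 38.0]
tool_rot: [3.141, 0.0, 2.908]
force: [-0.3, -0.3, 3.3]
width: 0.2
gripper_force: 1.7
```

>>> drive_effector --pt "0 0 -5 0 0 0 0" --pt "0 0 -15 0 0 0 0" --pt "0 0 -30 0 0 0 0" --pt "0 0 -30 0 0 0 0" --pt "0 0 -30 0 0 0 0" --pt "0 0 -20 0 0 0 0" --pt "0 0 0 0 0 0 0" --pt "0 0 0 0 0 0 0" --pt "0 0 0 0 0 0 0" --pt "0 0 0 0 0 0 0"

```text
clock: 12.9
eef_pos: [515.5, 399.0, 166.5]
tool_rot: [-3.14, -0.002, 2.908]
force: [0.9, -0.7, -0.1]
width: 0.0
gripper_force: 0.0
```

Run:
```python
from h import *
I=ctrl.get_image('scene')
for k in HS:print(k,*cen(I,'scene',k))
cv2.imwrite('pics/end.png',cv2.resize(I[180:400,230:450],(590,590),interpolation=cv2.INTER_CUBIC))
```

```text
red [336.20218579 320.27868852] [329 313  16  15 183]
yellow [352.13138686 255.64963504] [345 250  15  12 137]
blue [306.85427136 345.26130653] [299 338  17  15 199]
green [334.96774194 278.89032258] [328 273  15  13 155]
```

View pics/end.png

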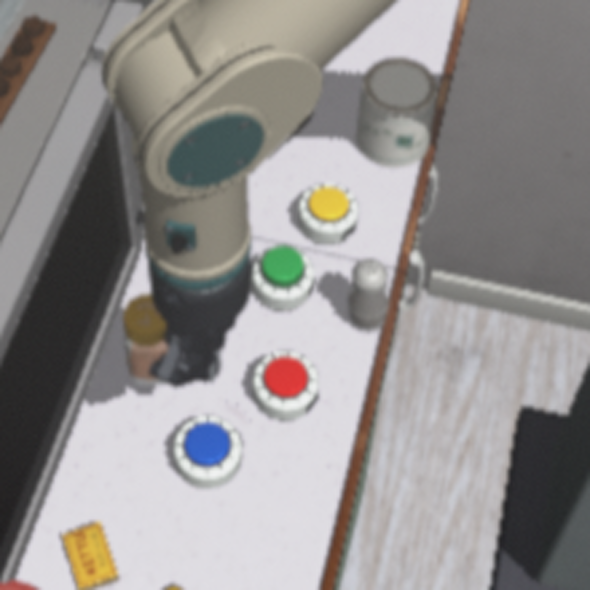

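Red (286,378), yellow (328,203) and blue (208,445) are down, each about 1 px lower than before. Green (283,265) is up, nothing has shifted, and the arm is clear.

```bash
python3 -c "
from cell import ctrl
print(ctrl.finish_job())"
```

```text
the job is handed in; nothing more can be done
None
```

I pressed the red, yellow and blue keys fully down in that order, left green up with nothing else visibly moved, and handed the job in at about 13 s; no verdict came back.

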